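# Run the disc round once, then hold the sprung stylus slide back at the mark

### The arm

A 6-joint arm with a two-finger parallel gripper is mounted at the origin on a cart in front of the work surface, level with it; the furniture and walls round the work are solid. World frame = base frame: x ahead of the robot, y to its left, z up, the work surface at z = 0. Lengths are in mm, angles in rad, forces in N, time in s.
With the tool pointing down it reaches from about 250 to 850 mm from the base axis. Payload 12.5 kg.
Tool frame: the origin (TCP) lies midway between the tips of the shut fingers; the grasp point (between the pads) lies 19 mm behind it; z points along the fingers, y is the direction in which the jaws open and shut (so a half turn about z gives the same grasp; the last joint's range is limited). The gripper opens to 93 mm and grips with 3 to 60 N. Pads are 15 mm wide; open, the fingers measure 128 mm over their backs; the gripper's body (75 mm by 188 mm) begins 65 mm behind the grasp point.
Start: joints at [1.045, 0.351, 1.652, -0, 1.139, -0.085], TCP at [234.633, 497.425, 218.633] pointing down, gripper open.
Joint ranges: [-2.75, 2.75], [-0.79, 2.1], [0.01, 2.65], [-1.57, 4.71], [0.07, 3.14], [-2.87, 2.87]. Speed limits (rad/s): [2.22, 2.22, 2.79, 3.14, 3.14, 3.14].

### API

Orientations are given as a rotation vector (axis times angle).
In Python, from cell import state, get_image, job_done, spot_in gives the robot as it stands. The module is installed in compiled form; this text tells all that it offers.
- The arm moves only by the shell command python3 -m crank 'ROWS'. ROWS is JSON, a list that holds one entry, the list of rows, each a list of 7 numbers: the turn, a rotation vector about the tool's x, y, z in degrees, then the shift along the tool's x, y, z in cm, then the finger opening in cm, from 0 to 9.3. In form: [[[ax, ay, az, tx, ty, tz, gripper], ...]]. A call has 1 to 5 rows; each row shifts and turns the pose as measured when the row begins, along the tool's axes as they then stand; what a row does not reach is not made up. A row lasts 1/12 s, in which the tool goes at most 41.7 mm and 7.16 degrees, less where a joint would pass 70% of its speed; a pose out of reach is approached as far as the arm can. A call is refused whole if a number of a shift passes 4.17 or a number of a turn 7.16, either way. A call with a gripper value outside its range is refused whole. The fingers move at their own pace and stop on an object; the grip force is fixed at half the most. Time passes only in rows, so rows that do not move let the fingers close. It gives the time, the measured TCP pose, the force and the opening at its end, in the units of the state.
- state(): the state, without advancing time (a new reading comes with each control period).
- get_image(name): name is "side" or "top" or "wrist"; returns a dict with "color" (384x512x3 uint8, red, green, blue), "range_z" (384x512 float32, mm along the optical axis (not along the pixel's ray), 0 where there is no reading), "fovy" (degrees; the focal length in pixels is half the picture's height over the tangent of half this angle, whatever the lens; pixels are square), "cx", "cy" (the principal point, pixels), "xyz" and "rotation" of the camera in the world. Camera axes: x right, y down, z forward; pixel columns grow to the right and rows downward; lengths in mm; the calibration is good to about 2 mm. A picture is of the moment at which its call begins.
- job_done(): hands the job in, once; it reports no verdict.
Trained networks look in the newest picture that a camera, given by its name, has taken for a name from the list of things; names that differ only in an ending like _2 or _b are one class to them, and where a whole thing is asked for, a point or a joint stands for the part that bears it (a point fixed in the world has none). Each returns a list of dicts, best first, with "score" (0 to 1); they miss things now and then, are a little off and sometimes report something else, mostly with a low value. They report only what shows in the picture. A call takes as long as a camera call.
- spot_in(query, camera): "xy" ([column, row] in pixels, amid what is visible of it).
The state is a dict: "time": time; "joints": joint angles; "joint_velocities": joint speeds; "tau": joint torques, N m; "ee_pos": TCP position; "tool_rot": TCP orientation; "contact_force": force on the tool from outside, world axes, zero at the start; "ft_torque": the same for the moment, N m; "gripper_width": opening from 0.0 (shut) to 1.0 (fully open).
Only numpy, scipy, OpenCV 4.12 (cv2) and the standard library are available. Lean on these libraries where they do the work, as an engineer would, in place of code of your own. Each camera call takes 0.05 s, during which the arm holds its last target. There are 200 camera calls.

### The job

Run the steel disc of the run-out fixture round under its sprung stylus: by its upright black knob turn it anticlockwise (seen from above) one full turn and then on until the knob comes to the index post for the second time, leaving the stylus slide at rest against the disc meanwhile. Then draw the stylus slide away from the disc by its upright post until its pointer stands midway between the two ribs of the mark clip, and keep it there: the spring pulls it back, so the program finishes while the gripper still holds the slide. Leave the disc at the index and do not disturb the other things.

Things in the scene. Friction and masses are not known exactly. Their poses are not given: they have to be found in the camera images.
- fixture: Run-out fixture, bolted down: a grey base plate 160 x 325 x 14 mm. Origin at the underside, near the middle; its y axis runs along the long side from the slide towards the disc, its x axis across, z up. In this frame the disc's axis is at (0, +75) mm and the post of the slide at rest at (0, -87) mm. The index post and the mark clip are on its -x long side, which faces the robot.
- disc_axis (a point): Centre of the upper face of the steel disc (diameter 120 mm, 15 mm thick, upper face 38.5 mm above the table), on its upright axis of rotation. Low hub screw (3 mm high, 24 mm across) in the middle.
- knob_mid (a point): Middle of the gripping length of the upright black knob on the disc, 47 mm from the disc's axis: a cylinder 16 mm in diameter reaching from 42 to 86 mm above the table (this point: 68 mm). It spins freely on its own pin, so a gripper can keep its yaw while it leads the knob round the circle.
- index (a point): Top of the index post, a small upright steel block (14 x 8 mm, top 44 mm above the table) just outside the disc's rim, on the fixture's -x side of the disc axis. The disc is at the index when knob, disc axis and index post are in line, with the knob next to the post.
- disc (a joint): Turn of the disc, rad, growing anticlockwise seen from above. 0 (and 6.283 one turn later) = knob at the index post. It starts between -1.3 and -0.3, so the job ends at 6.283. No end stops within two turns either way; stays where it is left (about 0.08 N m of friction, 2 N at the knob).
- slide (a joint): Travel of the stylus slide, m: 0 = at rest, stylus ball on the disc's rim; grows as it is drawn away from the disc (along the fixture's -y); end stop at 0.060. A spring pulls it back with 5 N at 0 and 150 N per m more (9 to 12 N at the mark); no latch.
- post_mid (a point): Middle of the gripping length of the upright dark steel post on the slide: round, 15 to 17 mm in diameter, free from 45 to 83 mm above the table (this point: 62 mm). It moves with the slide, an aluminium block 66 x 60 mm whose top is 38 mm above the table.
- pointer (a point): Outer end of the slide's pointer, a flat steel tongue 3 mm wide that stands out of the slide's -x side, 38 mm above the table; moves with the slide.
- mark_gap (a point): Midpoint of the gap between the two upright ribs of the mark clip, on the fixture's -x side, 38 mm above the table. The ribs (each 4 mm thick, 11 mm clear between them) stand one before the other along the fixture's y; axes as the fixture's. The pointer is at the mark when it has the same fixture y as this point. The clip is fixed; its place along the base differs (slide travel of 28 to 46 mm).
- loupe: Black eye loupe, 34 mm across, 30 mm high, near the fixture's -x side; bystander. Origin under its centre, as for all bystanders.
- bearing: Ball bearing 35 mm across, 11 mm high, near the fixture's -x side; bystander.
- brass_fitting: Small brass fitting, 12 mm across, 23 mm high, standing beyond the fixture's +x side; bystander.
- gauge_block: Small steel gauge block 36 x 15 x 12 mm beyond the fixture's +x side; bystander.

How it is judged:
By the outcome, as a careful person would: the job done as asked, in the order asked, and still so for the second after the job is handed in, while the arm keeps its last pose, push and grip.
It also fails if it takes over 69 s, if anything falls off the work surface, if the arm or the gripper's body presses on something with over 40 N, if the wrist force passes 120 N, or if a joint passes its speed limit or range.

## Working session

There is one attempt and no reset: what is moved stays moved. The work goes in short steps, Python scripts to look and compute and a shell command to move; the robot and the scene stay as the last step left them, time stands still between calls to the robot, and variables do not carry over. Pictures are saved under pics/ and viewed, on a budget of 10 in all, crops included, one or two more only if the job needs it, and the job is handed in when it is done.

```bash
mkdir -p pics
cat > h.py <<'E'
import numpy as np, cv2
from cell import state, get_image, job_done, spot_in
from scipy.spatial.transform import Rotation as R
def cam(n):
    im=get_image(n); im['f']=im['color'].shape[0]/2/np.tan(np.radians(im['fovy'])/2)
    r=np.array(im['rotation'],float); im['R']=r if r.shape==(3,3) else R.from_rotvec(r).as_matrix(); im['t']=np.array(im['xyz']); return im
def ray(im,uv,z=None):
    u,v=uv; d=np.array([(u-im['cx'])/im['f'],(v-im['cy'])/im['f'],1])
    if z is None:
        w=im['range_z'][int(v),int(u)]; return im['t']+im['R']@(d*w)
    d=im['R']@d; return im['t']+d*(z-im['t'][2])/d[2]
def save(im,n): cv2.imwrite('pics/'+n,im['color'][:,:,::-1])
E
python3 - <<'E'
from h import *
s=state(); print(s)
Z=dict(fixture=None,disc_axis=38.5,knob_mid=68,index=44,post_mid=62,pointer=38,mark_gap=38,loupe=15,bearing=11,brass_fitting=20,gauge_block=12)
for c in ['top','side']:
    im=cam(c); save(im,c+'0.png'); print(c,im['t'],im['fovy'],im['rotation'])
    for k,z in Z.items():
        r=spot_in(k,c)
        for q in r[:2]: print(k,round(q['score'],2),np.round(q['xy']),np.round(ray(im,q['xy'],z)),np.round(ray(im,q['xy'])))
E
```

```text
{'time': 0.0, 'joints': array([ 1.04540895e+00,  3.51237301e-01,  1.65245026e+00, -3.26389158e-05,
        1.13912783e+00, -8.46239743e-02]), 'joint_velocities': array([ 0.00025827, -0.00173255,  0.00216444,  0.00107575,  0.00047934,
       -0.00105294]), 'tau': array([ 1.44472819e-03, -4.97323179e+01, -2.85252571e+01,  6.99351286e-02,
        2.57165346e-02, -7.39787743e-05]), 'ee_pos': array([234.45812464, 497.11767385, 218.0909109 ]), 'tool_rot': array([-6.86663619e-01, -3.06528379e+00,  1.84581551e-03]), 'contact_force': array([-0.89675451,  0.36796972,  0.28188328]), 'ft_torque': array([ 0.03850156,  0.01467327, -0.02469656]), 'gripper_width': 0.9976927752211984}
top [ 393.02478627 -121.67103135  925.53680946] 50.401400860845015 [-2.14267726  2.14058128 -0.19268869]
fixture 0.66 [253. 195.] [ 536. -134.   35.] [ 536. -134.   35.]
fixture 0.47 [214. 267.] [379. -50.  19.] [379. -50.  19.]
disc_axis 0.87 [253. 192.] [ 541. -133.   38.] [ 541. -134.   36.]
knob_mid 0.65 [280. 186.] [ 550. -192.   68.] [ 555. -195.   39.]
knob_mid 0.45 [212. 220.] [476. -47.  68.] [474. -49.  87.]
i
[... 695 characters left out ...]
604 [-2.04088413  1.24076466 -0.5595668 ]
fixture 0.78 [253. 214.] [ 530. -143.   16.] [ 530. -143.   16.]
disc_axis 0.76 [254. 214.] [ 511. -154.   38.] [ 531. -144.   16.]
knob_mid 0.56 [198. 201.] [467. -52.  68.] [464. -54.  72.]
index 0.8 [259. 212.] [ 516. -165.   44.] [ 542. -152.   14.]
post_mid 0.63 [284. 205.] [ 541. -205.   62.] [ 565. -196.   37.]
pointer 0.89 [284. 206.] [ 562. -197.   38.] [ 565. -196.   35.]
bearing 0.57 [237. 263.] [ 407. -172.   11.] [ 414. -169.    1.]
brass_fitting 0.38 [283. 205.] [ 580. -190.   20.] [ 565. -195.   36.]
gauge_block 0.58 [275. 169.] [ 687. -120.   12.] [ 700. -115.    1.]
gauge_block 0.25 [259. 214.] [ 540. -152.   12.] [ 540. -152.   13.]
```

Run:
```python
import cv2,numpy as np
a=cv2.imread('pics/top0.png')[110:290,160:360]; b=cv2.imread('pics/side0.png')[130:290,150:350]
a=cv2.resize(a,None,fx=3,fy=3,interpolation=2);cv2.imwrite('pics/a.png',a)
cv2.imwrite('pics/b.png',cv2.resize(b,None,fx=3,fy=3,interpolation=2))
```

```text
(no output)
```

View pics/a.png

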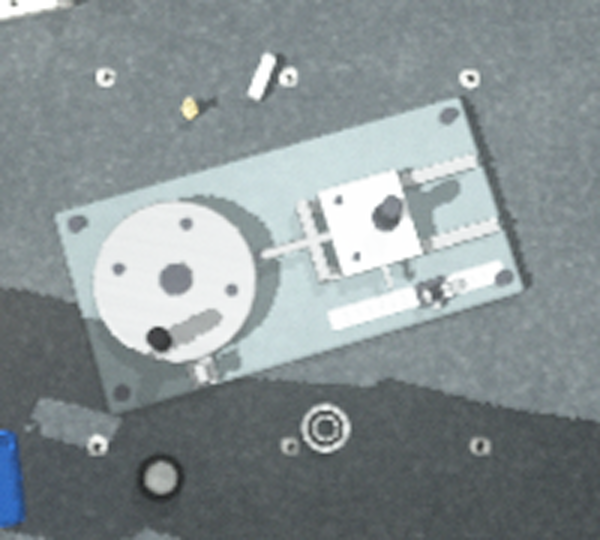

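View pics/b.png

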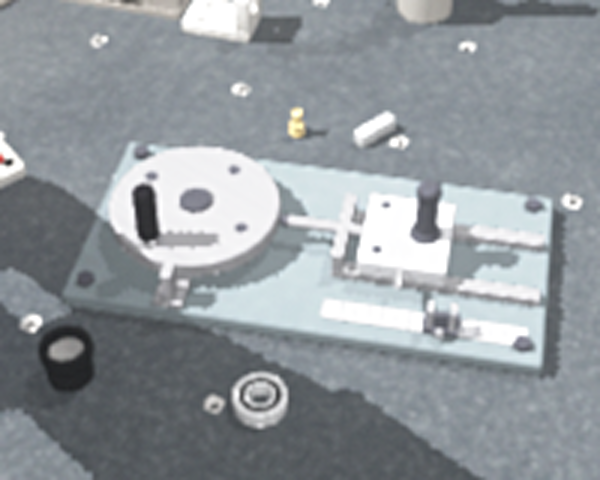

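Top crop (÷3, +[160,110] → full pixels): the hub is at (219,203) and the knob top at (213,223), just clockwise of the index post at (228,232). The slide post top is at (289,180), the pointer end near (290,204) and the clip near (304,207). The loupe and bearing stand on the near side, and the side view agrees.

Run:
```python
from h import *
im=cam('top')
P=lambda x,y,z: ray(im,(160+x/3,110+y/3),z)
c=[P(*p,14) for p in [(57,215),(462,97),(523,290),(112,411)]]
ux=(c[0]-c[1])+(c[3]-c[2]); print('fix y ang',np.degrees(np.arctan2(ux[1],ux[0])),'len',np.linalg.norm(c[0]-c[1]),np.linalg.norm(c[1]-c[2]))
a=np.arctan2(ux[1],ux[0]); fy=np.array([np.cos(a),np.sin(a)]); fx=np.array([fy[1],-fy[0]])
cen=np.mean(c,0)
for n,p in dict(hub=(176,279,41.5),knob=(158,338,86),post=(388,208,83),index=(205,367,44),clip=(433,290,38),ptr=(391,283,38)).items():
    w=P(*p); 
    if n=='hub': h=w
    d=(w-h)[:2]; print(n,np.round(w,1),'fix',np.round([d@fx,d@fy+75],1))
    if n=='knob': print(np.hypot(*d))
print('cen',cen, ((cen-h)[:2]@fx,(cen-h)[:2]@fy+75))
k=np.array([P(158,338,86)[0],P(158,338,86)[1]]); s=state(); Rt=R.from_rotvec(s['tool_rot']).as_matrix()
print('delta tool', Rt.T@(np.r_[k,130]-s['ee_pos']))
```

```text
fix y ang 106.6273542005499 len 323.179032128798 156.03236925427507
hub [516.4 -59.3  41.5] fix [ 0. 75.]
knob [469.4 -50.7  86. ] fix [-42.6  96.7]
47.86634945712869
post [ 561.3 -210.3   83. ] fix [ -0.3 -82.5]
index [452.4 -81.1  44. ] fix [-67.6  72.4]
clip [ 509.1 -247.1   38. ] fix [ -60.7 -102.9]
ptr [ 514.2 -216.4   38. ] fix [-47.1 -74.9]
cen [ 541.47953862 -143.21946402   14.        ] (np.float64(-0.01725987151750985), np.float64(-12.577151734097669))
delta tool [-446.14345834 -395.53465488   88.63990141]
```

```bash
python3 -m crank '[[[0,0,0,-3,-2.66,0,9.3],[0,0,0,-3,-2.66,0,9.3],[0,0,0,-3,-2.66,0,9.3],[0,0,0,-3,-2.66,0,9.3],[0,0,0,-3,-2.66,0,9.3]]]'; python3 -m crank '[[[0,0,0,-3,-2.66,0,9.3],[0,0,0,-3,-2.66,0,9.3],[0,0,0,-3,-2.66,0,9.3],[0,0,0,-3,-2.66,0,9.3],[0,0,0,-3,-2.66,0,9.3]]]'
```

```text
time: 1.67
ee_pos: [313.5, 312.0, 217.8]
tool_rot: [0.673, 3.068, 0.004]
contact_force: [1.6, 0.6, 0.2]
gripper_width: 1.0
time: 2.08
ee_pos: [395.5, 120.1, 218.6]
tool_rot: [0.669, 3.066, 0.007]
contact_force: [1.1, 1.0, 0.2]
gripper_width: 0.999
```

```bash
python3 -m crank '[[[0,0,0,-3,-2.66,0,9.3],[0,0,0,-3,-2.66,0,9.3],[0,0,0,-3,-2.66,0,9.3],[0,0,0,-3,-2.66,0,9.3],[0,0,-7,-1.8,-1.3,0,9.3]]]'; python3 -m crank '[[[0,0,-7,0,0,0,9.3],[0,0,-7,0,0,0,9.3],[0,0,-7,0,0,0,9.3],[0,0,-7,0,0,0,9.3],[0,0,-7,0,0,0,9.3]]]'
python3 - <<'E'
from h import *
im=cam('wrist'); save(im,'w1.png'); s=state(); print(s['joints'],s['ee_pos'],s['tool_rot'],im['t'],im['f'])
for k,z in dict(knob_mid=68,disc_axis=38.5,post_mid=62,index=44).items():
    for q in spot_in(k,'wrist')[:2]: print(k,round(q['score'],2),q['xy'],np.round(ray(im,q['xy'],z)),np.round(ray(im,q['xy'])))
E
```

```text
time: 2.5
ee_pos: [473.0, -56.3, 219.7]
tool_rot: [0.487, 3.096, 0.006]
contact_force: [0.5, 0.3, 0.1]
gripper_width: 0.996
time: 2.92
ee_pos: [475.1, -62.8, 219.5]
tool_rot: [-0.492, 3.094, 0.001]
contact_force: [0.2, 0.2, -0.3]
gripper_width: 1.001
[-0.23092896  0.21640667  1.83242628  0.00445379  1.08462125 -2.12880846] [475.12648799 -62.82260608 219.54660894] [-5.06832134e-01  3.09128927e+00  8.07163844e-04] [402.08236772 -86.8478622  386.25922455] 264.43772256372506
knob_mid 0.62 [266.9, 182.6] [469. -50.  68.] [466. -52.  84.]
disc_axis 0.92 [190.8, 198.6] [ 529. -138.   38.] [ 538. -142.   15.]
post_mid 0.88 [142.0, 203.9] [ 547. -193.   62.] [ 557. -200.   40.]
index 0.84 [192.5, 197.2] [ 525. -136.   44.] [ 535. -140.   16.]
```

View pics/w1.png

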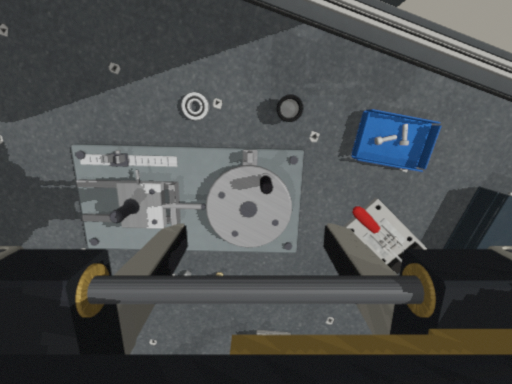

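Wrist view: the knob top is at about (266,180), the hub at (249,209), the index post at (249,156), the post top near (131,205) and the clip at (119,159). The jaws lie along the plate's long side as intended.

```bash
cat >> h.py <<'E'
def tool(p):
    s=state(); return R.from_rotvec(s['tool_rot']).as_matrix().T@(np.array(p)-s['ee_pos'])
E
python3 - <<'E'
from h import *
im=cam('wrist')
for n,p in dict(hub=(249,209,41.5),knob=(266,180,86),post=(131,205,83),index=(249,155,44),clip=(119,159,38)).items(): print(n,np.round(ray(im,p[:2],p[2])))
e=[ray(im,p,14) for p in [(72,147),(303,150),(89,252),(297,252)]]
for a,b in ((0,1),(2,3)): d=e[b]-e[a]; print(np.degrees(np.arctan2(d[1],d[0])),np.linalg.norm(d))
# depth cluster knob: points 60..90 high near
h,w=im['range_z'].shape; 
pts=np.array([ray(im,(u,v)) for v in range(165,205) for u in range(255,280) if im['range_z'][v,u]>0])
k=pts[(pts[:,2]>55)&(pts[:,2]<95)]; print(len(k),k.mean(0),k.min(0),k.max(0))
t=[469.5,-50.5,49]; print(np.round(tool(t),1))
E
```

```text
hub [518. -58.  41.]
knob [463. -53.  86.]
post [ 542. -199.   83.]
index [447. -80.  44.]
clip [ 504. -242.   38.]
106.82232214858973 321.72336799752213
107.56861172183298 324.9782359429141
191 [469.25130103 -51.24702505  81.0542923 ] [463.53034099 -57.93145537  55.2692489 ] [478.9324794  -42.73317286  88.73344217]
[  3.2  13.3 170.5]
```

```bash
python3 -m crank '[[[0,0,1.7,0.3,1.3,3.5,9.3],[0,0,0,0,0,4,9.3],[0,0,0,0,0,4,9.3],[0,0,0,0,0,3.5,9.3],[0,0,0,0,0,0.5,9.3]]]'
python3 - <<'E'
from h import *
print(np.round(tool([469.3,-51,49]),1)); im=cam('wrist'); save(im,'w2.png')
E
```

```text
time: 3.63
ee_pos: [473.3, -50.7, 63.3]
tool_rot: [-0.407, 3.095, -0.005]
contact_force: [-0.5, 0.4, -0.7]
gripper_width: 0.998
[ 4.2  0.8 14.2]
```

View pics/w2.png

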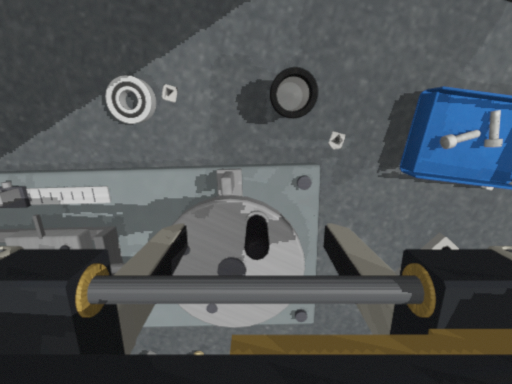

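Here the knob (256,215 at its top) is centred between the fingers; I descend the rest and close.

```bash
python3 -m crank '[[[0,0,-1.5,0.4,0.05,1.4,9.3],[0,0,0,0,0,0,0],[0,0,0,0,0,0,0],[0,0,0,0,0,0,0],[0,0,0,0,0,0,0]]]';python3 -m crank '[[[0,0,0,0,0,0,0],[0,0,0,0,0,0,0],[0,0,0,0,0,0,0],[0,0,0,0,0,0,0],[0,0,0,0,0,0,0]]]'
```

```text
time: 4.1
ee_pos: [474.5, -52.2, 57.6]
tool_rot: [-0.439, 3.083, -0.009]
contact_force: [-0.4, -0.2, 0.8]
gripper_width: 0.759
time: 4.52
ee_pos: [476.6, -52.5, 61.1]
tool_rot: [-0.436, 3.077, -0.012]
contact_force: [-0.3, 0.7, -0.3]
gripper_width: 0.404
```

```bash
cat >> h.py <<'E'
A=106.8; fy=np.array([np.cos(np.radians(A)),np.sin(np.radians(A)),0]); fx=np.array([fy[1],-fy[0],0])
Rd=np.c_[-fx,fy,[0,0,-1]]
def go(p):
    s=state(); Rm=R.from_rotvec(s['tool_rot']).as_matrix()
    print('turn',np.round(np.degrees(R.from_matrix(Rm.T@Rd).as_rotvec()),1),'shift cm',np.round(tool(p)/10,2), 'F',np.round(s['contact_force'],1),'w',round(93*s['gripper_width'],1),'t',s['time'])
E
python3 -c "
from h import *
go([469.3,-51,49])"
```

```text
turn [-0.7  1.8 -0.7] shift cm [0.69 0.37 1.19] F [-0.3  0.7 -0.3] w 37.6 t 4.5167
```

```bash
python3 -m crank '[[[-0.7,1.8,-0.7,0.7,0.3,1.2,0],[0,0,0,0,0,0.1,0],[0,0,0,0,0,0.1,0],[0,0,0,0,0,0.1,0],[0,0,0,0,0,0,0]]]';python3 -c "
from h import *
go([469.3,-51,49])"
```

```text
time: 4.93
ee_pos: [469.6, -51.6, 46.8]
tool_rot: [-0.459, 3.107, -0.001]
contact_force: [-0.7, -0.9, -4.2]
gripper_width: 0.166
turn [-0.  0.  0.] shift cm [ 0.01  0.07 -0.22] F [-0.7 -0.9 -4.2] w 15.5 t 4.9333
```

```bash
cat >> h.py <<'E'
import sys
C=np.array([516.8,-59.0]); 
def circ(step=12,n=5,end=None):
    s=state(); d=s['ee_pos'][:2]-C; x,y=d@-fx[:2],d@fy[:2]; th=np.degrees(np.arctan2(-y,x)); r=np.hypot(x,y)
    if end is not None: step=(end-th)/n
    Rm=R.from_rotvec(s['tool_rot']).as_matrix()
    print('th',round(th,1),'r',round(r,1),'z',round(s['ee_pos'][2],1),'turn',np.round(np.degrees(R.from_matrix(Rm.T@Rd).as_rotvec()),1),'F',np.round(s['contact_force'],1),'w',round(93*s['gripper_width'],1),'t',s['time'])
    p=np.array([x,y])
    for i in range(1,n+1):
        a=np.radians(th+step*i); q=47*np.array([np.cos(a),-np.sin(a)]); print(np.round((q-p)/10,2),end=' '); p=q
    print()
    open('log.txt','a').write('%f %f\n'%tuple(s['ee_pos'][:2]))
E
python3 -c "
from h import *
circ()"
```

```text
th -25.7 r 47.8 z 46.8 turn [-0.  0.  0.] F [-0.7 -0.9 -4.2] w 15.5 t 4.9333
[ 0.26 -0.96] [ 0.13 -0.97] [-0.07 -0.98] [-0.28 -0.94] [-0.47 -0.87]
```

```bash
python3 -m crank '[[[0,0,0,0.3,-0.95,-0.1,0],[0,0,0,0.13,-0.97,0,0],[0,0,0,-0.07,-0.98,0,0],[0,0,0,-0.28,-0.94,0,0],[0,0,0,-0.47,-0.87,0,0]]]';python3 -c "
from h import *
circ()"
```

```text
time: 5.35
ee_pos: [486.6, -96.7, 46.8]
tool_rot: [-0.458, 3.107, 0.004]
contact_force: [8.4, 14.0, -9.2]
gripper_width: 0.166
th 34.5 r 48.3 z 46.8 turn [ 0.1  0.1 -0. ] F [ 8.4 14.  -9.2] w 15.4 t 5.35
[-0.75 -0.67] [-0.78 -0.6 ] [-0.89 -0.42] [-0.96 -0.23] [-0.98 -0.03]
```

```bash
python3 -m crank '[[[0,0,0,-0.7,-0.68,-0.1,0],[0,0,0,-0.78,-0.6,0,0],[0,0,0,-0.89,-0.42,0,0],[0,0,0,-0.96,-0.23,0,0],[0,0,0,-0.98,-0.03,0,0]]]';python3 -c "
from h import *
circ()"
```

```text
time: 5.77
ee_pos: [533.3, -103.3, 46.7]
tool_rot: [0.448, -3.103, -0.021]
contact_force: [-7.6, 12.0, 4.4]
gripper_width: 0.166
th 93.6 r 47.3 z 46.7 turn [ 0.8 -0.3 -0.4] F [-7.6 12.   4.4] w 15.5 t 5.7667
[-0.97  0.19] [-0.91  0.36] [-0.82  0.54] [-0.69  0.7 ] [-0.53  0.83]
```

```bash
python3 -m crank '[[[0.8,-0.3,-0.4,-0.97,0.19,-0.1,0],[0,0,0,-0.91,0.36,0,0],[0,0,0,-0.82,0.54,0,0],[0,0,0,-0.69,0.7,0,0],[0,0,0,-0.53,0.83,0,0]]]';python3 -c "
from h import *
circ()"
```

```text
time: 6.18
ee_pos: [562.0, -68.7, 46.8]
tool_rot: [0.453, -3.097, -0.006]
contact_force: [-6.8, -0.2, 0.8]
gripper_width: 0.162
th 151.1 r 46.2 z 46.8 turn [ 0.3 -0.6 -0.1] F [-6.8 -0.2  0.8] w 15.1 t 6.1833
[-0.45  0.87] [-0.19  0.96] [0.02 0.98] [0.22 0.96] [0.42 0.89]
```

```bash
python3 -m crank '[[[0.3,-0.6,-0.1,-0.4,0.88,-0.1,0],[0,0,0,-0.19,0.96,0,0],[0,0,0,0.02,0.98,0,0],[0,0,0,0.22,0.96,0,0],[0,0,0,0.42,0.89,0,0]]]';python3 -c "
from h import *
circ()
from scipy.optimize import least_squares as L
P=np.loadtxt('log.txt'); print(L(lambda c:np.hypot(*(P-c).T)-47,C).x,L(lambda c:np.hypot(*(P-c[:2]).T)-c[2],[*C,47]).x)"
```

```text
time: 6.6
ee_pos: [547.6, -24.6, 46.8]
tool_rot: [0.455, -3.104, 0.003]
contact_force: [-3.3, -7.0, -5.8]
gripper_width: 0.168
th -148.6 r 46.1 z 46.8 turn [-0.1 -0.2 -0.1] F [-3.3 -7.  -5.8] w 15.6 t 6.6
[0.52 0.83] [0.75 0.64] [0.86 0.47] [0.94 0.28] [0.98 0.08] 
[515.87845221 -59.66674749] [515.85832334 -59.61411835  47.105264  ]
```

```bash
sed -i 's/^C=.*/C=np.array([515.87,-59.65])/' h.py; python3 -m crank '[[[0,0,0,0.58,0.77,-0.1,0],[0,0,0,0.75,0.64,0,0],[0,0,0,0.86,0.47,0,0],[0,0,0,0.94,0.28,0,0],[0,0,0,0.98,0.08,0,0]]]';python3 -c "
from h import *
circ()"
```

```text
time: 7.02
ee_pos: [500.2, -15.0, 46.9]
tool_rot: [0.459, -3.107, 0.01]
contact_force: [6.5, -11.8, -16.8]
gripper_width: 0.165
th -87.5 r 47.3 z 46.9 turn [-0.4 -0.1  0. ] F [  6.5 -11.8 -16.8] w 15.3 t 7.0167
[ 0.97 -0.17] [ 0.92 -0.34] [ 0.83 -0.53] [ 0.7  -0.69] [ 0.54 -0.82]
```

```bash
python3 -m crank '[[[-0.4,0,0,0.97,-0.17,0.1,0],[0,0,0,0.92,-0.34,0,0],[0,0,0,0.83,-0.53,0,0],[0,0,0,0.7,-0.69,0,0],[0,0,0,0.54,-0.82,0,0]]]';python3 -c "
from h import *
circ()"
```

```text
time: 7.43
ee_pos: [469.5, -51.2, 46.8]
tool_rot: [-0.459, 3.1, -0.0]
contact_force: [8.4, 0.9, -14.4]
gripper_width: 0.166
th -27.1 r 47.1 z 46.8 turn [-0.1  0.4  0. ] F [  8.4   0.9 -14.4] w 15.5 t 7.4333
[ 0.34 -0.92] [ 0.16 -0.97] [-0.05 -0.98] [-0.25 -0.95] [-0.44 -0.88]
```

```bash
python3 -m crank '[[[0,0.4,0,0.28,-0.69,0.1,0],[0,0,0,0.17,-0.72,0,0],[0,0,0,0.05,-0.49,0,0],[0,0,0,0.01,-0.23,0,0],[0,0,0,0,0,0,0]]]';python3 - <<'E'
from h import *
circ(end=0,n=1)
im=cam('wrist'); save(im,'w3.png'); im=cam('top'); save(im,'t3.png')
a=cv2.imread('pics/t3.png')[160:260,180:330]; cv2.imwrite('pics/t3c.png',cv2.resize(a,None,fx=5,fy=5,interpolation=2))
E
```

```text
time: 7.85
ee_pos: [472.1, -76.6, 46.8]
tool_rot: [-0.452, 3.103, -0.002]
contact_force: [3.2, 3.0, -6.9]
gripper_width: 0.167
th 4.4 r 47.0 z 46.8 turn [-0.1  0.3 -0.2] F [ 3.2  3.  -6.9] w 15.6 t 7.85
[0.01 0.36]
```

View pics/w3.png

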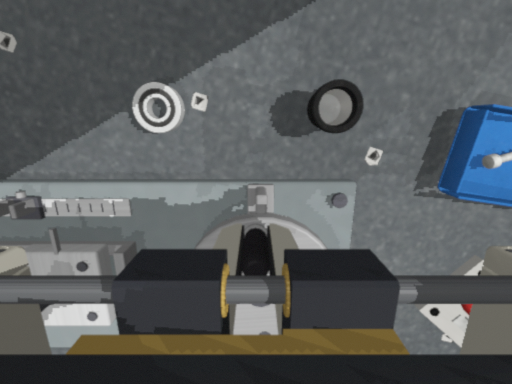

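Wrist view: the plate edge runs level in the image, so the tool is aligned with the fixture. The index post spans columns 248–274 (centre about 261) against the knob at 256, so the disc has run a little past.

Run:
```python
from h import *
im=cam('wrist')
z=im['range_z']; f=im['f']; print(im['cx'],im['cy'])
g=cv2.cvtColor(im['color'],cv2.COLOR_RGB2GRAY)
H=np.array([[ray(im,(u,v))[2] if z[v,u]>0 else -1 for u in range(236,288)] for v in range(180,222,4)])
for i,r in enumerate(H): print(180+4*i,np.round(r[::2]).astype(int))
pts=[]
for v in range(180,216):
    for u in range(236,288):
        if z[v,u]>0:
            p=ray(im,(u,v)); 
            d=p[:2]-C; q=(d@-fx[:2],d@fy[:2])
            if 41<p[2]<49 and q[0]>61: pts.append([*q,p[2]])
pts=np.array(pts); print(len(pts),pts.min(0),pts.max(0),np.median(pts,0))
# plate near edge line at z 14
E=[]
for u in list(range(60,240,10))+list(range(285,345,10)):
    for v in range(165,200):
        p=ray(im,(u,v))
        if z[v,u]>0 and p[2]>9: E.append(p[:2]); break
E=np.array(E); l=cv2.fitLine(E.astype(np.float32),cv2.DIST_HUBER,0,.01,.01).ravel(); print('edge ang',np.degrees(np.arctan2(l[1],l[0])),'dist to C',np.median((E-C)@-fx[:2]))
```

```text
255.16364711224352 195.74558884120606
180 [10 10  9 10 11 10 10  9 10 10 10 11 10 12 10 10 11 10 10 11 11 10 10 10
 10 10]
184 [15 15 15 15 15 15 18 20 19 19 20 21 19 20 20 20 20 20 20 14 15 15 15 14
 15 15]
188 [15 16 16 15 14 15 22 21 21 22 27 29 28 28 27 21 20 22 22 16 15 15 15 16
 16 15]
192 [13 15 15 15 16 15 22 22 21 22 37 38 39 39 38 34 22 22 -1 15 15 15 16 15
 17 17]
196 [15 16 14 14 15 15 22 22 21 22 44 47 45 45 45 45 21 22 21 16 16 14 14 15
 16 14]
200 [16 15 14 16 15 15 22 22 21 22 45 45 46 45 46 43 22 20 21 15 16 14 16 15
 15 15]
204 [14 15 15 15 15 15 21 21 21 21 45 44 46 46 46 45 22 20 21 15 16 15 15 15
 15 16]
208 [15 15 16 16 16 15 22 20 22 -1 45 46 45 45 45 44 22 20 21 16 16 15 15 17
 16 15]
212 [14 16 16 16 16 16 22 21 27 29 45 45 45 44 45 45 26 21 21 16 16 15 15 16
 15 15]
216 [30 31 32 33 33 34 35 34 37 37 37 36 36 35 36 36 36 36 35 34 34 33 32 31
 29 29]
220 [38 38 39 39 39 38 39 39 39 39 40 40 40 39 39 40 38 40 40 40 40 39 38 38
 38 37]
225 [62.34130452 -3.08994303 41.02989228] [76.11885341  3.69630237 46.8413881 ] [69.83180688  0.26527956 45.03312688]
edge ang -73.25938 dist to C 77.88490020441944
```

View pics/t3c.png

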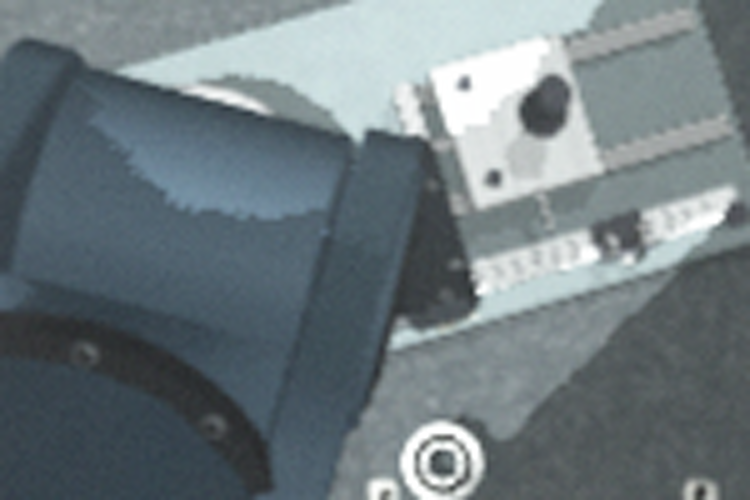

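```bash
python3 -c "
from h import *
circ(end=0,n=1)"; python3 -m crank '[[[0,0.3,-0.2,0,0.3,0.05,0],[0,0,0,0,0,0,0]]]';python3 -c "
from h import *
circ(end=0,n=1)"
```

```text
th 4.2 r 47.0 z 46.8 turn [-0.1  0.3 -0.2] F [  4.9  -0.4 -10.8] w 15.5 t 8.0
[0.01 0.34] 
time: 8.17
ee_pos: [471.1, -73.9, 46.8]
tool_rot: [-0.46, 3.107, -0.004]
contact_force: [2.5, 2.7, -8.6]
gripper_width: 0.166
th 0.8 r 47.0 z 46.8 turn [-0.2  0.   0. ] F [ 2.5  2.7 -8.6] w 15.4 t 8.1667
[-0.    0.07]
```

```bash
python3 -m crank '[[[0,0,0,0,0.09,0.05,0],[0,0,0,0,0,0,0]]]';python3 -c "
from h import *
circ(end=0,n=1)"
```

```text
time: 8.33
ee_pos: [470.8, -73.1, 46.8]
tool_rot: [-0.461, 3.107, -0.005]
contact_force: [1.9, 0.3, -6.4]
gripper_width: 0.162
th -0.2 r 47.0 z 46.8 turn [-0.2  0.   0.1] F [ 1.9  0.3 -6.4] w 15.0 t 8.3333
[ 0.   -0.02]
```

```bash
python3 -m crank '[[[0,0,0,0,0,0,9.3],[0,0,0,0,0,0,9.3],[0,0,0,0,0,0,9.3],[0,0,0,0,0,0,9.3],[0,0,0,0,0,-1.5,9.3]]]';python3 -m crank '[[[0,0,0,0,0,-4,9.3],[0,0,0,0,0,-4,9.3],[0,0,0,0,0,-4,9.3],[0,0,0,0,0,-1,9.3]]]';python3 - <<'E'
from h import *
im=cam('wrist'); save(im,'w4.png')
# knob check by depth
z=im['range_z']
v,u=np.mgrid[100:300:1,10:400:1]; 
P=np.array([ray(im,(a,b)) for a,b in zip(u.ravel(),v.ravel())]); d=P[:,:2]-C; q=np.c_[d@-fx[:2],d@fy[:2],P[:,2]]
k=q[(np.hypot(q[:,0],q[:,1])<60)&(q[:,2]>79)&(q[:,2]<92)]; print('knob top',len(k),np.median(k,0),(k.min(0)+k.max(0))/2)
k=q[(abs(q[:,0])<25)&(abs(q[:,1]+162)<25)&(q[:,2]>72)&(q[:,2]<90)]; print('post top',len(k),np.median(k,0),k.min(0),k.max(0))
t=C+(-fx*0-fy*162)[:2]; print('post nominal',t); go([*t,130]); go([*t,43])
E
```

```text
time: 8.75
ee_pos: [469.2, -72.4, 60.6]
tool_rot: [0.461, -3.104, 0.003]
contact_force: [0.1, -0.3, -0.6]
gripper_width: 0.479
time: 9.08
ee_pos: [467.9, -71.7, 195.0]
tool_rot: [0.46, -3.099, -0.001]
contact_force: [0.7, -0.2, 1.3]
gripper_width: 0.761
knob top 160 [4.63521114e+01 6.67272403e-02 8.67041245e+01] [45.43151839  0.60087466 84.17812569]
post top 208 [   0.23939933 -158.83595477   83.19185725] [  -9.37794234 -168.07705496   72.05935965] [   6.74873264 -152.81943132   85.86795116]
post nominal [ 562.69315111 -214.7357586 ]
turn [ 0.1 -0.5  0.1] shift cm [ -4.96 -16.45   6.4 ] F [ 1.3 -0.8  2.5] w 74.8 t 9.1333
turn [ 0.1 -0.5  0.1] shift cm [ -5.03 -16.46  15.1 ] F [ 1.3 -0.8  2.5] w 74.8 t 9.1333
```

View pics/w4.png

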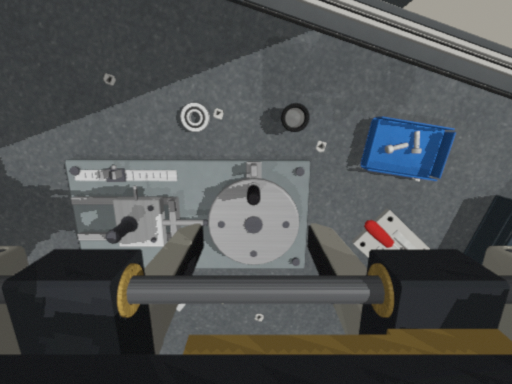

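The knob (254,195) is in line with the index post (254,170) and the hub (253,224), and depth puts the knob within 0.3 mm of line. The slide is still at rest. Next I go over the slide post.

```bash
python3 -m crank '[[[0,-0.5,0,-1,-3.25,0,9.3],[0,0,0,-1,-3.25,0,9.3],[0,0,0,-1,-3.25,0,9.3],[0,0,0,-1,-3.25,0,9.3],[0,0,0,-1,-3.25,0,9.3]]]'; python3 -m crank '[[[0,0,0,0,0,3,9.3],[0,0,0,0,0,3,9.3],[0,0,0,0,0,2,9.3],[0,0,0,0,0,0,9.3]]]';python3 - <<'E'
from h import *
im=cam('wrist'); save(im,'w5.png')
t=C-fy[:2]*161; go([*t,45])
v,u=np.mgrid[100:300:1,150:370:1]; 
P=np.array([ray(im,(a,b)) for a,b in zip(u.ravel(),v.ravel())]); d=P[:,:2]-C; q=np.c_[d@-fx[:2],d@fy[:2],P[:,2]]
k=q[(abs(q[:,0])<25)&(abs(q[:,1]+162)<25)&(q[:,2]>60)&(q[:,2]<90)]; print('post',len(k),np.median(k,0),k.min(0),k.max(0))
E
```

```text
time: 9.55
ee_pos: [563.8, -213.3, 194.7]
tool_rot: [-0.47, 3.104, 0.004]
contact_force: [0.7, -0.3, 0.4]
gripper_width: 0.999
time: 9.88
ee_pos: [566.6, -219.8, 108.9]
tool_rot: [-0.462, 3.104, 0.001]
contact_force: [-0.2, -0.1, -0.5]
gripper_width: 1.002
turn [-0.   0.2  0.2] shift cm [0.3  0.73 6.57] F [-0.1  0.2  0.9] w 93.1 t 9.9333
post 446 [   1.55730345 -162.01984356   83.31024399] [  -9.72205515 -169.81650944   60.07871054] [   6.62774306 -154.04231903   86.19504725]
```

View pics/w5.png

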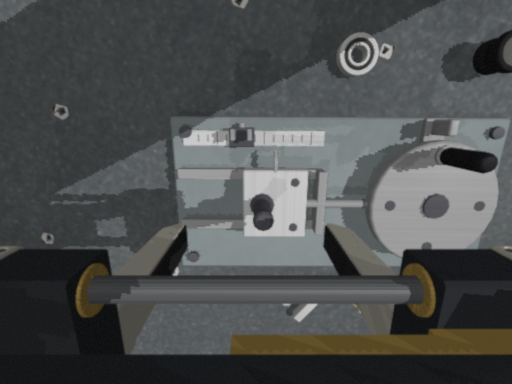

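The pointer tip is at (276,152) and the clip ribs lie around columns 231–253. Descend to the post and close.

```bash
python3 -m crank '[[[0,0,0,0.3,0.65,3.2,9.3],[0,0,0,0,0,2.8,9.3],[0,0,0,0,0,0,0],[0,0,0,0,0,0,0],[0,0,0,0,0,0,0]]]';python3 - <<'E'
from h import *
go([*(C-fy[:2]*162),45])
im=cam('wrist'); save(im,'w6.png')
a=im['color'][60:200,150:350,::-1]; cv2.imwrite('pics/w6c.png',cv2.resize(a,None,fx=4,fy=4,interpolation=2))
E
```

```text
time: 10.35
ee_pos: [565.5, -215.2, 55.7]
tool_rot: [-0.463, 3.097, -0.006]
contact_force: [0.3, 0.4, 0.9]
gripper_width: 0.837
turn [-0.3  0.5  0.2] shift cm [0.27 0.13 1.07] F [0.3 0.4 0.9] w 77.8 t 10.35
```

View pics/w6c.png

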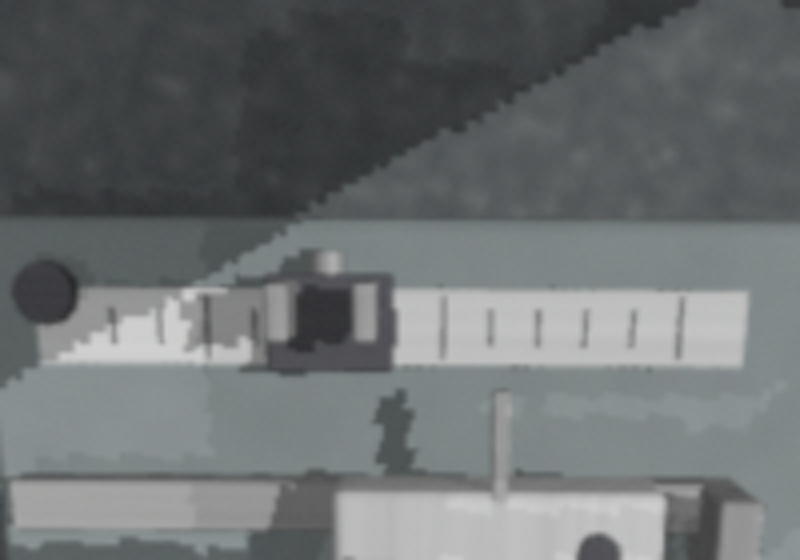

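In the zoom, the ribs span columns 267–293 and 354–378 (gap middle about 322) and the pointer is at 501. With 15 mm between rib centres, the travel comes to about 31 mm.

```bash
python3 -m crank '[[[-0.3,0.5,0.2,0.27,0.1,1.0,0],[0,0,0,0,0,0.05,0],[0,0,0,0,0,0.05,0],[0,0,0,0,0,0.1,0],[0,0,0,0,0,0.1,0]]]';python3 - <<'E'
from h import *
go([*(C-fy[:2]*162),45])
im=cam('wrist'); 
for n,u,v in (('gap',322.5,310),('ptr',501,400)):
    p=ray(im,(150+u/4,60+v/4),38); d=p[:2]-C; print(n,d@-fx[:2],d@fy[:2])
E
```

```text
time: 10.82
ee_pos: [565.5, -216.5, 47.4]
tool_rot: [-0.457, 3.101, -0.007]
contact_force: [-0.2, -0.0, 0.2]
gripper_width: 0.432
turn [-0.3  0.4 -0. ] shift cm [0.22 0.25 0.24] F [-0.2 -0.   0.2] w 40.1 t 10.8167
gap 63.21606141222044 -180.78407996615638
ptr 48.54348037729683 -151.33931283915013
```

```bash
python3 -m crank '[[[-0.3,0.4,0,0.2,0.2,0.2,0],[0,0,0,0,0,0.05,0],[0,0,0,0,0,0.05,0],[0,0,0,0,0,0,0],[0,0,0,0,0,0,0]]]';python3 - <<'E'
from h import *
go([*(C-fy[:2]*162),45])
E
```

```text
time: 11.28
ee_pos: [562.6, -214.6, 44.1]
tool_rot: [0.458, -3.106, -0.001]
contact_force: [-1.1, -0.5, 0.4]
gripper_width: 0.164
turn [ 0.1 -0.1 -0. ] shift cm [-0.01 -0.02 -0.09] F [-1.1 -0.5  0.4] w 15.2 t 11.2833
```

Gripped at 15.2 mm. Draw along tool −y, about 25 mm first.

```bash
python3 -m crank '[[[0,0,0,0,-0.6,0,0],[0,0,0,0,-0.7,0,0],[0,0,0,0,-0.7,0,0],[0,0,0,0,-0.5,0,0],[0,0,0,0,0,0,0]]]';python3 - <<'E'
from h import *
go([*(C-fy[:2]*(162+31)),44])
im=cam('wrist'); save(im,'w7.png')
a=im['color'][60:200,150:350,::-1]; cv2.imwrite('pics/w7c.png',cv2.resize(a,None,fx=4,fy=4,interpolation=2))
E
```

```text
time: 11.7
ee_pos: [568.8, -235.5, 44.1]
tool_rot: [0.459, -3.102, -0.014]
contact_force: [-2.1, 7.9, 4.5]
gripper_width: 0.166
turn [ 0.6 -0.3  0. ] shift cm [-0.02 -0.94  0.  ] F [-2.1  7.9  4.5] w 15.4 t 11.7
```

View pics/w7c.png

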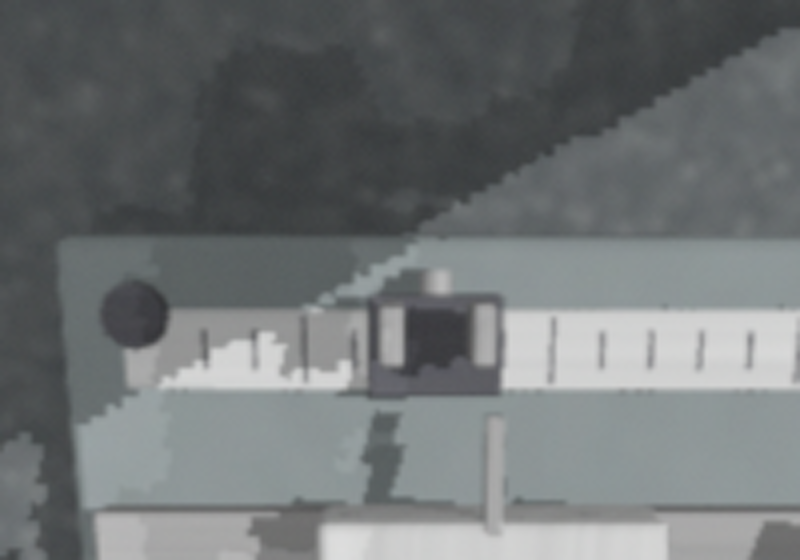

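In the zoom, the rib tops span 378–405 and 470–495 (middle 436.5) and the pointer tip is at 494, so about 9.5 mm remain.

```bash
python3 -m crank '[[[0.6,-0.3,0,0,-0.45,0,0],[0,0,0,0,-0.45,0,0],[0,0,0,0,-0.1,0,0],[0,0,0,0,0,0,0]]]';python3 - <<'E'
from h import *
go([*(C-fy[:2]*(162+31.3)),44])
im=cam('wrist'); save(im,'w8.png')
a=im['color'][60:200,150:350,::-1]; cv2.imwrite('pics/w8c.png',cv2.resize(a,None,fx=4,fy=4,interpolation=2))
E
```

```text
time: 12.08
ee_pos: [570.4, -240.8, 44.1]
tool_rot: [0.46, -3.105, -0.012]
contact_force: [-2.0, 9.4, 4.9]
gripper_width: 0.162
turn [ 0.5 -0.1  0. ] shift cm [-0.02 -0.42  0.  ] F [-2.   9.4  4.9] w 15.0 t 12.0833
```

View pics/w8c.png

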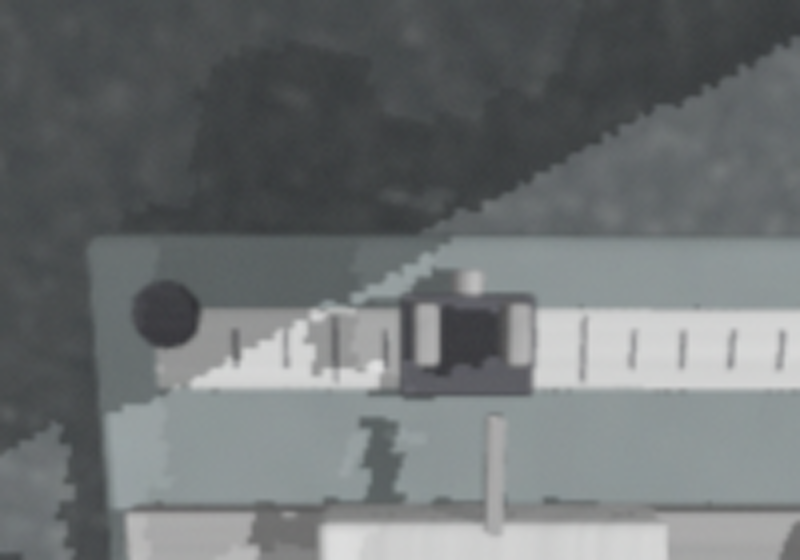

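Midpoint 473 against pointer 495: about 3.7 mm to go. The spring takes roughly 1 mm off each row.

```bash
python3 -m crank '[[[0.5,0,0,0,-0.3,0,0],[0,0,0,0,-0.22,0,0]]]';python3 - <<'E'
from h import *
go([*(C-fy[:2]*(192.8)),44])
im=cam('wrist');go([*(C-fy[:2]*(192.8)),44])
E
```

```text
time: 12.3
ee_pos: [571.1, -243.1, 44.1]
tool_rot: [0.46, -3.104, -0.006]
contact_force: [-2.5, 10.1, 4.7]
gripper_width: 0.165
turn [ 0.3 -0.2  0.1] shift cm [-0.02 -0.12  0.01] F [-2.5 10.1  4.7] w 15.3 t 12.3
turn [ 0.3 -0.2  0. ] shift cm [-0.02 -0.1   0.01] F [-2.7  9.3  6.3] w 15.2 t 12.35
```

```bash
python3 -m crank '[[[0.3,-0.2,0,0,-0.22,0,0]]]';python3 - <<'E'
from h import *
for i in range(4): im=cam('wrist');go([*(C-fy[:2]*(192.8)),44])
save(im,'w9.png')
a=im['color'][60:200,150:350,::-1]; cv2.imwrite('pics/w9c.png',cv2.resize(a,None,fx=4,fy=4,interpolation=2))
E
```

```text
time: 12.43
ee_pos: [571.4, -244.2, 44.1]
tool_rot: [0.46, -3.107, -0.003]
contact_force: [-2.2, 11.1, 6.2]
gripper_width: 0.166
turn [ 0.1 -0.   0.1] shift cm [-0.01  0.01  0.01] F [-1.6  9.1  5.6] w 15.2 t 12.4833
turn [ 0.1 -0.   0. ] shift cm [-0.02  0.    0.01] F [-1.8  9.3  4.3] w 15.0 t 12.5333
turn [ 0.1 -0.   0.1] shift cm [-0.01 -0.    0.01] F [-2.2  9.7  5.5] w 15.5 t 12.5833
turn [ 0.1 -0.   0.1] shift cm [-0.01 -0.    0.01] F [-2.1  9.1  5.9] w 15.1 t 12.6333
```

View pics/w9c.png

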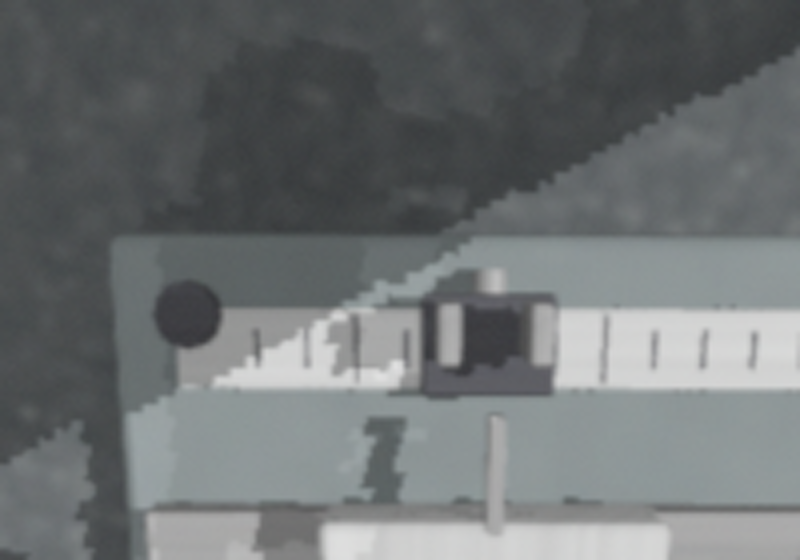

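The pointer tip (495) stands at the middle of the ribs (438–554, middle 496), and the arm has held steady over the last four readings. Handing in.

```bash
python3 -c "
from h import *
go([*(C-fy[:2]*(192.8)),44]); print(job_done())"
```

```text
turn [ 0.1 -0.   0.1] shift cm [-0.01 -0.    0.01] F [-2.1  9.1  5.9] w 15.1 t 12.6333
the job is handed in; nothing more can be done
None
```

I led the disc anticlockwise by its knob, from about 27° before the index, through one full turn and on to its second arrival at the index post. It overshot by about 4°, so I brought it back before letting go. Depth from the wrist camera then put the knob in line with the index post and the disc axis to within about 1°. I did not look at the disc again after that, but nothing touched it.

The stylus slide stayed at rest while the disc turned. I then drew it about 31 mm by its post until its pointer stood midway between the ribs. The last picture put it within about 0.2 mm of the middle. The gripper still held the slide, steady under about 9 N of spring pull, when I handed the job in at 12.6 s.

I saw no contact with the bystanders, but I made no separate check of them at the end. While the disc turned, the measured force on the tool rose to about 22 N in all, of which about 17 N was upright, through the grip on the knob. That is well under the 120 N wrist limit.

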